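# Put the washed coasters away in their caddy, up to the line

## Task

Put the washed stone coasters from the drying rack away in the round wooden caddy, where a cork mat lies already: lay them flat, cork side down, one on another, until the top of the stack is level with the dark line on the caddy's wall. Leave any coaster that is then not needed standing in the rack, keep the caddy upright and about where it is, and do not disturb the mug, the tea canister or the sugar canister.

Things in the scene. Friction and masses are not known exactly. Their poses are not given: they have to be found in the camera images.
- coaster_a: Stone coaster, one of three alike: round, diameter 90 mm, 12 mm thick (whitish marble on a 4 mm brown cork underside), 0.11 to 0.2 kg. Origin: centre of the disc; z: its axis, out of the stone face. It starts on edge in the rack, z level along the rack's x axis, top edge 100 mm above the worktop, with 1.5 mm play to each side. Lying flat it is wider than the gripper opens.
- coaster_b: Stone coaster, one of three alike: round, diameter 90 mm, 12 mm thick (whitish marble on a 4 mm brown cork underside), 0.11 to 0.2 kg. Origin: centre of the disc; z: its axis, out of the stone face. It starts on edge in the rack, z level along the rack's x axis, top edge 100 mm above the worktop, with 1.5 mm play to each side. Lying flat it is wider than the gripper opens.
- coaster_c: Stone coaster, one of three alike: round, diameter 90 mm, 12 mm thick (whitish marble on a 4 mm brown cork underside), 0.11 to 0.2 kg. Origin: centre of the disc; z: its axis, out of the stone face. It starts on edge in the rack, z level along the rack's x axis, top edge 100 mm above the worktop, with 1.5 mm play to each side. Lying flat it is wider than the gripper opens.
- caddy: Round wooden caddy, loose, 1.1 to 1.6 kg: upright tube, inner diameter 97 mm, outer 107 mm, 70 mm high, open on top, floor 4 mm thick. Origin: centre of its underside, z up. Two U-shaped cut-outs, 34 mm wide, reach down to 18 mm at its +y and -y sides. A dark line runs round the wall, inside and outside, 40 mm up.
- caddy_line (a point): The point on the caddy's axis at the height of the dark line, 40 mm above the worktop.
- caddy_floor (a point): The centre of the caddy's floor, 4 mm above the worktop. On it lies a loose round cork mat, diameter 88 mm, either a thin one (12 mm) or a thick one (24 mm), which is not told and must be felt or seen; it stays there. So two or one of the coasters are needed for the top to meet the line. The other cork mat lies in a small wooden tray in front of the kettle and is not needed.
- rack: Steel wire drying rack, fixed, 162 mm long (x) by 103 mm wide (y): eight upright wire hairpins 19 mm apart along x, 62 mm high, 52 mm wide, form slots 15 mm wide. Origin: centre of its footprint on the worktop, z up, x away from the robot within 0.3 rad. The coasters stand at x = -57, 0 and +57 mm, stone faces to +x.
- kettle: Bystander: steel kettle on its base, fixed, its top 240 mm above the worktop, in the middle of the worktop between the caddy and the rack (which of these is left and which right changes). Origin: centre of its underside. Its belly begins at x = 0.50 and its handle reaches out to y = -0.09, so carry things past in front of it.
- mug: Bystander: white mug, 82 mm wide and 93 mm high, at the back right. Origin at the centre of its underside.
- canister_2: Bystander: round white lidded tea canister, 92 mm wide, 120 mm high, at the back left. Origin at the centre of its underside.
- sugar: Bystander: squarish dark green lidded sugar canister, 87 mm wide, 110 mm high, at the back right. Origin at the centre of its underside.

How it is judged:
By the outcome, as a careful person would: the job done as asked, in the order asked, and still so for the second after the job is handed in, with the robot touching nothing.
It also fails if it takes over 70 s, if anything falls off the work surface, if the arm or the gripper's body presses on something with over 40 N, if the wrist force passes 120 N, or if a joint passes its speed limit or range.

## Robot

A 6-joint arm with a two-finger parallel gripper is mounted at the origin on a cart in front of the work surface, level with it; the furniture and walls round the work are solid. World frame = base frame: x ahead of the robot, y to its left, z up, the work surface at z = 0. Lengths are in m, angles in rad, forces in N, time in s.
With the tool pointing down it reaches from about 0.3 to 0.875 m from the base axis. Payload 6.4 kg.
Tool frame: the origin (TCP) lies at the very end of the fingers, on their centre line; the grasp point (between the pads) lies 19 mm behind it; z points along the fingers, y is the line along which they close (so a half turn about z gives the same grasp; the last joint's range is limited). The gripper opens to 85 mm and grips with 20 to 120 N. Pads are 22 mm wide; open, the fingers measure 114 mm over their backs; the gripper's body (76 mm by 85 mm) begins 54 mm behind the grasp point. The pads swing forward as they close: fully open they stand 13 mm farther back than shut.
Start: joints at [1.138, 0.181, 1.607, -0, 1.354, -0.206], TCP at [0.129, 0.56, 0.231] pointing down, gripper open.
Joint ranges: [-2.99, 2.99], [-0.89, 2.07], [0.3, 2.58], [-1.14, 4.28], [0, 2.63], [-3.12, 3.12]. Speed limits (rad/s): [2.57, 2.57, 3.01, 3.14, 3.14, 3.14].

## Interface

Orientations are given as a unit quaternion [w, x, y, z].
In Python, from bench import ctrl, camera, calibration, order, outline_of gives the robot as it stands.
- The arm moves only by the tool move_arm, never from a script. Its argument "series" is a list that holds one entry, the list of rows, each a list of 5 numbers: the opening, from 0 (shut) to 1 (fully open), then the shift along the tool's x, y, z in mm, then the turn about the tool's z in rad. A call has exactly 10 rows; each row is the pose to reach, as a shift and turn from the pose commanded when the call began, along the tool's axes at that moment; what a row does not reach only later rows make up. A row lasts 1/12 s, in which the tool goes at most 41.7 mm and 7.16 degrees, less where a joint would pass 70% of its speed; a pose out of reach is approached as far as the arm can. A call with a gripper value outside its range is refused whole. The fingers move at their own pace and stop on an object; the grip force is fixed at half the most. Time passes only in rows, so rows that repeat a pose let the fingers close, or fill a call up. It gives the time, the measured TCP pose, the force, the opening and the grip force at its end, in the units of the state.
- ctrl.get_obs(): the state, without advancing time (a new reading comes with each control period).
- camera(name): name is "scene" or "top" or "wrist"; returns (picture, depth): 420x560x3 uint8, blue, green, red; 420x560 float32, m along the optical axis (not along the pixel's ray), 0 where there is no reading.
- calibration(name): a dict with "intrinsics" (3x3 intrinsics, pixels), "rvec" (rotation vector, rad) and "tvec" (3), from world to camera coordinates, as OpenCV has them. Camera axes: x right, y down, z forward; pixel columns grow to the right and rows downward; lengths in m; the calibration is good to about 2 mm. A picture is of the moment at which its call begins: read the wrist's pose just before it. calibration takes no time and is no camera call; for the wrist camera it gives the pose at the moment of the call.
- order.hand_in(): hands the job in; it is judged then, once.
Trained networks look in the newest picture that a camera, given by its name, has taken for a name from the list of things; names that differ only in an ending like _2 or _b are one class to them, and where a whole thing is asked for, a point or a joint stands for the part that bears it (a point fixed in the world has none). Each returns a list of dicts, best first, with "conf" (0 to 1); they miss things now and then, are a little off and sometimes report something else, mostly with a low value. They report only what shows in the picture. A call takes as long as a camera call.
- outline_of(target, camera): "region" (420x560 bool, what is visible of it) and "bbox" ([centre column, centre row, width, height] in pixels, round what is visible of it).
The state is a dict: "time_s": time; "q": joint angles; "dq": joint speeds; "joint_efforts": joint torques, N m; "eef_pos": TCP position; "eef_rot": TCP orientation; "wrist_force": force on the tool from outside, world axes, zero at the start; "torque": the same for the moment, N m; "opening": opening from 0.0 (shut) to 1.0 (fully open); "grasp_force": force on a finger pad.
Only numpy, scipy, OpenCV 4.12 (cv2) and the standard library are available. Lean on these libraries where they do the work, as an engineer would, in place of code of your own. Each camera call takes 0.05 s, during which the arm holds its last target. There are 200 camera calls.

## Working session

There is one attempt and no reset: what is moved stays moved. The work goes in short steps, Python scripts to look and compute and a tool call to move; the robot and the scene stay as the last step left them, time stands still between calls to the robot, and variables do not carry over. Pictures are saved under pics/ and viewed, at most 10 in all, crops included, and the job is handed in when it is done.

Besides the shell and the picture viewer there is one more tool, called after ">>>" in YAML: its name, and indented under it one key for each argument. move_arm: Moves the arm, as the interface text tells. Its arguments: {"type":"object","properties":{"series":{"type":"array","items":{"type":"array","items":{"type":"array","items":{"type":"number"}}}}},"required":["series"]}

```bash
mkdir -p pics; ls
cat > h.py <<'E'
import numpy as np, cv2
from bench import ctrl, camera, calibration, order, outline_of
def cal(n):
    c=calibration(n); R=cv2.Rodrigues(np.array(c["rvec"],float))[0]; return np.array(c["intrinsics"],float),R,np.array(c["tvec"],float).ravel()
def cloud(depth,c):
    K,R,t=c; v,u=np.mgrid[:depth.shape[0],:depth.shape[1]]
    P=np.dstack([(u-K[0,2])/K[0,0]*depth,(v-K[1,2])/K[1,1]*depth,depth])
    W=(P-t)@R; W[depth<=0]=np.nan; return W
def proj(p,c):
    K,R,t=c; q=K@(R@np.array(p)+t); return q[:2]/q[2]
E
python3 - <<'E'
from h import *
o=ctrl.get_obs(); print({k:np.round(v,3) for k,v in o.items()})
ims=[]
for n in ["scene","top"]:
    im,d=camera(n); cv2.imwrite(f"pics/{n}0.png",im); W=cloud(d,cal(n)); np.save(n+"0.npy",W)
    for t in ["caddy","rack","coaster_a","kettle","mug","canister_2","sugar"]:
        for r in outline_of(t,n)[:3]:
            p=W[r["region"]]; p=p[~np.isnan(p[:,0])]
            print(n,t,round(r["conf"],2),np.round(r["bbox"]),np.round(np.percentile(p,[3,50,97],axis=0),3).tolist() if len(p) else None)
E
```

```text
pics
{'time_s': np.float64(0.0), 'q': array([ 1.138,  0.182,  1.608, -0.   ,  1.354, -0.206]), 'dq': array([ 0.002,  0.002,  0.002, -0.002, -0.002, -0.   ]), 'joint_efforts': array([-2.0000e-03, -4.4488e+01, -3.5132e+01, -1.0000e-03,  9.0000e-03,
        0.0000e+00]), 'eef_pos': array([0.129, 0.56 , 0.23 ]), 'eef_rot': array([-0.   ,  0.113,  0.994, -0.001]), 'wrist_force': array([-0.033, -0.468, -0.141]), 'torque': array([-0.004,  0.002, -0.015]), 'grasp_force': np.float64(0.0), 'opening': np.float64(1.001)}
scene caddy 0.75 [196. 269.  64.  65.] [[0.421, 0.121, 0.001], [0.454, 0.17, 0.042], [0.523, 0.219, 0.07]]
scene rack 0.76 [365. 241.  71.  68.] [[0.378, -0.238, 0.0], [0.397, -0.186, 0.03], [0.538, -0.149, 0.062]]
scene rack 0.49 [356. 205.  38.  28.] [[0.506, -0.239, 0.02], [0.511, -0.196, 0.066], [0.524, -0.161, 0.098]]
scene coaster_a 0.88 [369. 227.  41.  27.] [[0.45, -0.236, 0.023], [0.455, -0.194, 0.067], [0.466, -0.157, 0.098]]
scene coaster_a 0.86 [378. 244.  45.  31.] [[0.393, -0.236, -0.001], [0.398, -0.191, 0.064], [0.432, -0.154, 0.098]]
scene coaster_a 0.62 [358. 2
[... 1030 characters left out ...]
1, -0.193, 0.092], [0.468, -0.158, 0.101]]
top coaster_a 0.73 [370. 287.  38.   6.] [[0.399, -0.238, 0.066], [0.405, -0.194, 0.094], [0.411, -0.156, 0.101]]
top kettle 0.93 [263. 199. 126.  86.] [[0.511, -0.074, 0.046], [0.572, 0.035, 0.23], [0.626, 0.118, 0.24]]
top mug 0.88 [389. 166.  42.  46.] [[0.625, -0.278, 0.006], [0.682, -0.246, 0.052], [0.712, -0.204, 0.093]]
top mug 0.67 [365. 261.  44.  77.] [[0.383, -0.242, -0.001], [0.42, -0.185, 0.017], [0.544, -0.156, 0.062]]
top canister_2 0.57 [177. 169.  47.  45.] [[0.617, 0.185, 0.017], [0.652, 0.22, 0.103], [0.697, 0.266, 0.114]]
top sugar 0.77 [344. 148.  47.  53.] [[0.667, -0.181, 0.006], [0.701, -0.137, 0.093], [0.752, -0.098, 0.104]]
```

Run:
```python
from h import *
a=cv2.imread("pics/scene0.png"); b=cv2.imread("pics/top0.png")
c=np.vstack([cv2.resize(a[90:330,130:430],(750,600))[:300*2:1][:0],cv2.resize(a[120:300,130:430],(500,300)),cv2.resize(b[120:320,140:473],(500,300))]); cv2.imwrite("pics/c0.png",c) if False else None
x=np.vstack([cv2.resize(a[120:305,130:430],(480,296)),cv2.resize(b[120:310,140:440],(480,304))]); cv2.imwrite("pics/c0.png",x)
for n in ["scene","top"]:
    W=np.load(n+"0.npy"); P=W.reshape(-1,3)
    # caddy rim: z 0.066-0.074
    m=(abs(P[:,2]-.069)<.005)&(abs(P[:,0]-.475)<.08)&(abs(P[:,1]-.17)<.08); q=P[m]
    A=np.c_[2*q[:,:2],np.ones(len(q))]; s=np.linalg.lstsq(A,(q[:,:2]**2).sum(1),rcond=None)[0]; print(n,len(q),s[:2],np.sqrt(s[2]+s[0]**2+s[1]**2))
    m=(np.hypot(P[:,0]-.475,P[:,1]-.17)<.035); q=P[m]; print("inside z",np.round(np.percentile(q[:,2],[5,25,50,75,95]),4))
    for xc in (.405,.461,.518):
        m=(P[:,2]>.07)&(P[:,2]<.11)&(abs(P[:,0]-xc)<.02)&(abs(P[:,1]+.197)<.06); q=P[m]; t=q[q[:,2]>.085]
        print(len(q),"x",np.round(np.percentile(q[:,0],[2,50,98]),4),"y",np.round(np.percentile(q[:,1],[2,50,98]),4),"z",np.round(np.percentile(q[:,2],98),4),np.polyfit(q[:,1],q[:,0],1))
W=np.load("top0.npy").reshape(-1,3)
```

```text
Traceback (most recent call last):
ValueError: all the input array dimensions except for the concatenation axis must match exactly, but along dimension 1, the array at index 0 has size 750 and the array at index 1 has size 500
```

Run:
```python
from h import *
a=cv2.imread("pics/scene0.png"); b=cv2.imread("pics/top0.png")
x=np.vstack([cv2.resize(a[120:305,130:430],(480,296)),cv2.resize(b[120:310,140:440],(480,304))]); cv2.imwrite("pics/c0.png",x)
for n in ["scene","top"]:
    W=np.load(n+"0.npy"); P=W.reshape(-1,3)
    m=(abs(P[:,2]-.069)<.005)&(abs(P[:,0]-.475)<.08)&(abs(P[:,1]-.17)<.08); q=P[m]
    A=np.c_[2*q[:,:2],np.ones(len(q))]; s=np.linalg.lstsq(A,(q[:,:2]**2).sum(1),rcond=None)[0]; print(n,len(q),s[:2],np.sqrt(s[2]+s[0]**2+s[1]**2))
    m=(np.hypot(P[:,0]-.475,P[:,1]-.17)<.035); q=P[m]; print("inside z",np.round(np.percentile(q[:,2],[5,25,50,75,95]),4))
    for xc in (.405,.461,.518):
        m=(P[:,2]>.07)&(P[:,2]<.11)&(abs(P[:,0]-xc)<.02)&(abs(P[:,1]+.197)<.06); q=P[m]
        print(len(q),"x",np.round(np.percentile(q[:,0],[2,50,98]),4),"y",np.round(np.percentile(q[:,1],[2,50,98]),4),"z",np.round(np.percentile(q[:,2],98),4),np.polyfit(q[:,1],q[:,0],1))
```

```text
scene 394 [0.4807722  0.16301517] 0.055837750339907205
inside z [0.0251 0.0263 0.027  0.0279 0.0291]
390 x [0.3948 0.3988 0.4089] y [-0.2302 -0.1903 -0.1563] z 0.099 [0.08634523 0.41672111]
369 x [0.4515 0.4555 0.4662] y [-0.2337 -0.1943 -0.1608] z 0.0987 [0.08547213 0.47359924]
352 x [0.508  0.5124 0.5223] y [-0.2382 -0.1981 -0.1634] z 0.0987 [0.07928927 0.52927031]
top 311 [0.47768523 0.1681751 ] 0.05176078737887375
inside z [0.0253 0.027  0.0282 0.0294 0.0313]
231 x [0.3993 0.4056 0.4127] y [-0.2338 -0.1924 -0.1569] z 0.1009 [0.05910693 0.41715879]
247 x [0.4551 0.4622 0.4687] y [-0.2372 -0.1951 -0.1597] z 0.1013 [0.06205367 0.47412126]
263 x [0.512  0.5186 0.526 ] y [-0.2402 -0.1988 -0.1631] z 0.1014 [0.06468902 0.53138576]
```

View pics/c0.png

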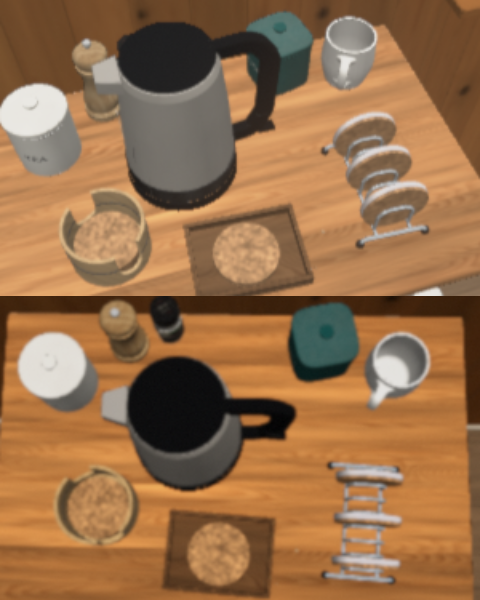

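The crop shows the caddy (left) with a cork mat whose measured top is at z≈27–28 mm. That makes it the thick mat (4+24), so one coaster is needed. The rack (crop column ~380) holds three coasters with stone faces to the back; the notches of the caddy are at crop (100,193) and (130,258).

```bash
cat >> h.py <<'E'
from scipy.spatial.transform import Rotation as Ro
def go(x,y,z,h):
    "shift (mm, tool axes) and turn to TCP x,y,z with tool-y heading h"
    o=ctrl.get_obs(); w=np.array(o["eef_rot"]); R=Ro.from_quat([w[1],w[2],w[3],w[0]]).as_matrix()
    hd=np.arctan2(R[1,1],R[0,1]); d=(np.array([x,y,z])-o["eef_pos"])@R*1000
    t=-(h-hd); t=(t+np.pi)%(2*np.pi)-np.pi
    print("shift",np.round(d,1),"turn",round(t,3),"heading",round(hd,3),"pos",np.round(o["eef_pos"],4),"t",round(float(o["time_s"]),2))
E
python3 - <<'E'
from h import *
W=np.load("top0.npy"); V=np.load("scene0.npy")
P=np.vstack([W.reshape(-1,3),V.reshape(-1,3)])
c=np.array([.479,.168]); r=np.hypot(*(P[:,:2]-c).T); a=np.degrees(np.arctan2(P[:,1]-c[1],P[:,0]-c[0]))
m=(r>.044)&(r<.058)
for k in range(-180,180,15):
    s=m&(a>=k)&(a<k+15); print(k,s.sum(),np.round(np.percentile(P[s,2],[50,90,98]),3))
for n in ["scene0","top0"]:
    Q=np.load(n+".npy").reshape(-1,3); s=np.hypot(Q[:,0]-.42,Q[:,1]-.005)<.03; print("tray mat",np.nanmedian(Q[s],axis=0))
go(.34,.2,.231,-.065); go(.405,-.1915,.2,-.065)
E
```

```text
-180 132 [0.021 0.06  0.071]
-165 117 [0.015 0.026 0.029]
-150 142 [0.02  0.057 0.069]
-135 152 [0.036 0.069 0.071]
-120 123 [0.034 0.07  0.071]
-105 99 [0.02  0.07  0.072]
-90 94 [0.033 0.07  0.071]
-75 80 [0.026 0.07  0.072]
-60 57 [0.039 0.071 0.072]
-45 50 [0.042 0.071 0.073]
-30 46 [0.046 0.072 0.073]
-15 66 [0.051 0.07  0.071]
0 78 [0.045 0.07  0.071]
15 36 [0.018 0.022 0.023]
30 40 [0.017 0.022 0.024]
45 87 [0.041 0.069 0.07 ]
60 130 [0.049 0.069 0.072]
75 123 [0.047 0.07  0.072]
90 104 [0.051 0.07  0.071]
105 82 [0.054 0.07  0.072]
120 67 [0.056 0.071 0.072]
135 66 [0.065 0.071 0.074]
150 54 [0.066 0.07  0.072]
165 80 [0.055 0.07  0.072]
tray mat [0.41980932 0.00517818 0.01520295]
tray mat [0.42040913 0.00485867 0.01621649]
shift [-2.863e+02 -3.037e+02  3.000e-01] turn 1.409 heading 1.344 pos [0.1293 0.5603 0.2313] t 0.8
shift [-437.7 -670.5   31.3] turn 1.409 heading 1.344 pos [0.1293 0.5603 0.2313] t 0.8
```

>>> move_arm:
  series:
    - [[0.4,-29,-30,0,0.07],[0.4,-57,-61,0,0.14],[0.4,-86,-91,0,0.21],[0.4,-115,-121,0,0.28],[0.4,-143,-152,0,0.35],[0.4,-172,-182,0,0.42],[0.4,-200,-213,0,0.49],[0.4,-229,-243,0,0.56],[0.4,-258,-273,0,0.63],[0.4,-286,-304,0,0.7]]

```text
time_s: 1.63
eef_pos: [0.34, 0.1987, 0.2318]
eef_rot: [0.001, 0.448, 0.894, 0.001]
wrist_force: [1.5, 0.1, -0.5]
opening: 0.401
grasp_force: 0.0
```

Run:
```python
from h import *
go(.405,-.1915,.2,-.065)
```

```text
shift [-351.7 -181.2   31.7] turn 0.706 heading 0.641 pos [0.34   0.1987 0.2318] t 1.63
```

>>> move_arm:
  series:
    - [[0.4,-35,-18,0,0.07],[0.4,-70,-36,0,0.14],[0.4,-106,-54,0,0.21],[0.4,-141,-72,0,0.28],[0.4,-176,-91,0,0.35],[0.4,-211,-109,5,0.42],[0.4,-246,-127,12,0.49],[0.4,-281,-145,18,0.56],[0.4,-317,-163,25,0.64],[0.4,-352,-181,32,0.706]]

```text
time_s: 2.47
eef_pos: [0.4059, -0.1921, 0.1994]
eef_rot: [0.001, 0.73, 0.683, 0.0]
wrist_force: [1.1, 0.5, -0.9]
opening: 0.398
grasp_force: 0.0
```

Run:
```python
from h import *
im,d=camera("wrist"); c=cal("wrist"); cv2.imwrite("pics/w1.png",im); W=cloud(d,c); P=W.reshape(-1,3); P=P[~np.isnan(P[:,0])]
for xc in (.405,.461,.518):
    q=P[(P[:,2]>.085)&(P[:,2]<.115)&(abs(P[:,0]-xc)<.02)&(abs(P[:,1]+.195)<.06)]
    if len(q)>20: print(len(q),np.round(np.percentile(q,[2,50,98],axis=0),4).tolist(),np.polyfit(q[:,1],q[:,0],1))
go(.405,-.1915,.07,-.065)
```

```text
918 [[0.3981, -0.2323, 0.0857], [0.4047, -0.1982, 0.0952], [0.411, -0.1733, 0.0989]] [0.06690581 0.41796891]
1053 [[0.4542, -0.2358, 0.0855], [0.4606, -0.2025, 0.0945], [0.4678, -0.1774, 0.0987]] [0.07401651 0.47574331]
1185 [[0.5109, -0.239, 0.0855], [0.5165, -0.2069, 0.0938], [0.5241, -0.1812, 0.0986]] [0.07313411 0.53195565]
shift [  7.   -2.  128.2] turn -0.008 heading -0.073 pos [ 0.4064 -0.198   0.1982] t 2.52
```

View pics/w1.png

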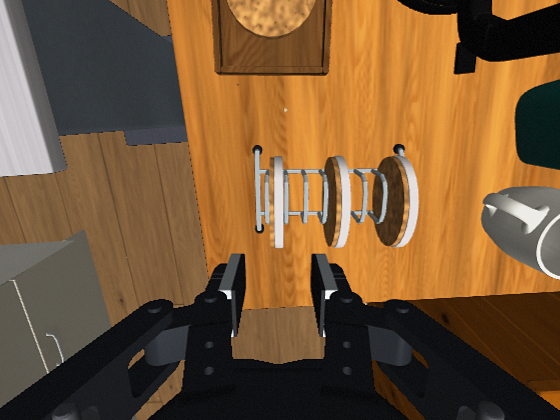

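The coaster stands in the middle of the fingers (column 277; fingers at 240 and 318), with rows 157–247. Descend.

>>> move_arm:
  series:
    - [[0.4,2,0,0,0],[0.4,2,0,20,0],[0.4,2,0,50,0],[0.4,2,0,80,0],[0.4,2,0,105,0],[0.4,2,0,120,0],[0.4,2,0,128,0],[0.4,2,0,130,0],[0.4,2,0,130,0],[0.4,2,0,130,0]]

```text
time_s: 3.35
eef_pos: [0.4068, -0.1881, 0.0705]
eef_rot: [0.001, 0.728, 0.685, 0.0]
wrist_force: [0.1, 0.7, 0.5]
opening: 0.405
grasp_force: 0.0
```

Run:
```python
from h import *
go(.405,-.194,.07,-.07)
im,d=camera("wrist"); cv2.imwrite("pics/w2.png",im)
go(.405,-.194,.07,-.07); print(ctrl.get_obs()["wrist_force"])
```

```text
shift [-6.  -1.4  0.5] turn 0.009 heading -0.061 pos [ 0.4068 -0.1881  0.0705] t 3.35
shift [-5.8 -1.5  0.6] turn 0.008 heading -0.062 pos [ 0.4069 -0.1883  0.0706] t 3.4
[ 0.46094493 -0.47527173  0.64225876]
```

View pics/w2.png

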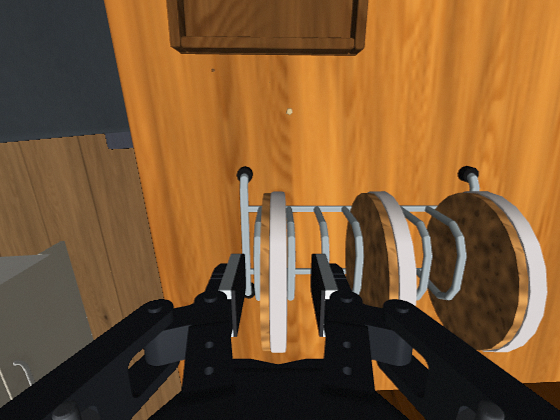

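The coaster sits between the fingers, 6 mm off along its edge. Shift by 6 mm, then close and lift.

>>> move_arm:
  series:
    - [[0.4,-3,-0.5,0,0],[0.4,-6,-1.5,0,0.008],[0.4,-6,-1.5,0,0.008],[0,-6,-1.5,0,0.008],[0,-6,-1.5,0,0.008],[0,-6,-1.5,0,0.008],[0,-6,-1.5,0,0.008],[0,-6,-1.5,0,0.008],[0,-6,-1.5,0,0.008],[0,-6,-1.5,0,0.008]]

```text
time_s: 4.23
eef_pos: [0.4042, -0.1938, 0.0695]
eef_rot: [0.0, 0.731, 0.682, -0.0]
wrist_force: [-1.5, -0.4, 3.9]
opening: 0.132
grasp_force: 59.7
```

Run:
```python
from h import *
go(.405,-.194,.17,-.07); o=ctrl.get_obs(); print(o["grasp_force"],o["opening"])
```

```text
shift [  -0.2    0.8 -100.5] turn 0.0 heading -0.07 pos [ 0.4042 -0.1938  0.0695] t 4.23
59.659141302108765 0.13210413693524065
```

>>> move_arm:
  series:
    - [[0,0,0,-10,0],[0,0,0,-40,0],[0,0,0,-70,0],[0,0,0,-90,0],[0,5,-4,-100,0],[0,25,-11,-100,0],[0,55,-20,-100,-0.05],[0,90,-28,-100,-0.1],[0,130,-36,-100,-0.15],[0,170,-44,-100,-0.2]]

```text
time_s: 5.07
eef_pos: [0.3711, -0.0195, 0.1694]
eef_rot: [-0.0, 0.659, 0.752, 0.0]
wrist_force: [1.5, 0.9, -0.6]
opening: 0.123
grasp_force: 61.0
```

Run:
```python
from h import *
go(.40,.09,.17,.3); go(.475,.15,.17,.44)
```

```text
shift [104.8  42.9  -0.5] turn -0.169 heading 0.131 pos [ 0.3711 -0.0195  0.1694] t 5.07
shift [154.5 125.1  -0.5] turn -0.309 heading 0.131 pos [ 0.3711 -0.0195  0.1694] t 5.07
```

>>> move_arm:
  series:
    - [[0,25,6,0,-0.04],[0,50,14,0,-0.08],[0,75,24,0,-0.12],[0,100,38,0,-0.16],[0,115,58,0,-0.2],[0,127,80,0,-0.24],[0,138,100,0,-0.28],[0,147,114,0,-0.309],[0,154,122,0,-0.309],[0,155,125,0,-0.309]]

```text
time_s: 5.9
eef_pos: [0.4762, 0.15, 0.1692]
eef_rot: [-0.0, 0.536, 0.844, -0.0]
wrist_force: [-0.3, -0.3, -1.0]
opening: 0.13
grasp_force: 61.0
```

```bash
cat > fit.py <<'E'
from h import *
def rim(W):
    P=W.reshape(-1,3); P=P[~np.isnan(P[:,0])]; c=np.array([.479,.168])
    q=P[(abs(P[:,2]-.070)<.003)&(np.hypot(*(P[:,:2]-c).T)<.065)&(np.hypot(*(P[:,:2]-c).T)>.04)]
    from scipy.optimize import least_squares
    s=least_squares(lambda p:np.hypot(*(q[:,:2]-p).T)-.051,c,loss="soft_l1",f_scale=.001); a=np.degrees(np.arctan2(q[:,1]-s.x[1],q[:,0]-s.x[0]))
    print("rim",len(q),s.x,"res",np.abs(s.fun).mean(),np.histogram(a,24,(-180,180))[0]); return s.x
E
python3 - <<'E'
from fit import *
for n in ("wrist","top","scene"):
    im,d=camera(n); W=cloud(d,cal(n)); rim(W); cv2.imwrite(f"pics/{n}3.png",im)
go(.4785+.011,.1675+.005,.12,.44)
E
```

```text
rim 1765 [0.47455054 0.16964719] res 0.0012905623709084958 [ 57   0   0  87  91  96  10   2  94  89  95  95  54   0   0  96 107 113
 114 117 115 114 109 110]
rim 85 [0.47605977 0.17002821] res 0.0012949124358785657 [ 0  0  0 13 13 12 11  5  1 14 13  3  0  0  0  0  0  0  0  0  0  0  0  0]
rim 225 [0.47329441 0.17075781] res 0.0012629024219947588 [10  0  0 16 14 12 15 15  7  0  0  0  0  0  0 13 15 13 14 16 17 16 15 17]
shift [15.5 23.2 49. ] turn -0.002 heading 0.438 pos [0.4751 0.1486 0.169 ] t 6.05
```

View pics/wrist3.png

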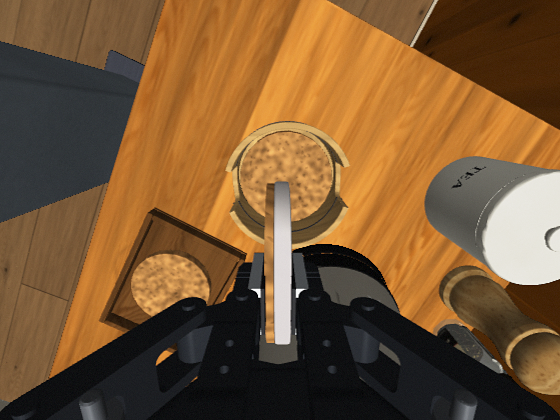

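The wrist picture shows the held disc (columns 265–290, rows 183–345), the caddy at (288,178) and its two notches left and right of it, lined up with the finger line. Next: the disc's own sideways offset in the grip.

Run:
```python
from h import *
for n in ("wrist","top"):
    o=ctrl.get_obs(); im,d=camera(n); W=cloud(d,cal(n)); w=o["eef_rot"]; R=Ro.from_quat([w[1],w[2],w[3],w[0]]).as_matrix()
    L=(W.reshape(-1,3)-o["eef_pos"])@R*1000
    q=L[(abs(L[:,1])<9)&(abs(L[:,0])<60)&(L[:,2]>-32)&(L[:,2]<62)]
    print(n,len(q),np.round([np.nanpercentile(q,p,axis=0) for p in (0.5,50,99.5)],1).tolist())
    r=q[(abs(q[:,0])>15)]
    from scipy.optimize import least_squares
    # rim pts: circle of radius 45 in tool x,z
    s=least_squares(lambda p:np.hypot(r[:,0]-p[0],r[:,2]-p[1])-45,[0,14],loss="soft_l1",f_scale=.7); print("disc centre x,z",s.x,np.abs(s.fun).mean())
h=.46; u=-np.array([np.cos(h),np.sin(h)]); c=np.array([.4746,.1697]); p=c-.006*u; go(p[0],p[1],.169,h)
```

```text
wrist 4557 [[-32.2, -8.6, -31.0], [12.7, -0.5, -23.9], [41.6, 8.6, 17.3]]
disc centre x,z [-3.41999423 15.80551867] 0.5658076824984802
top 197 [[-47.5, -5.8, -27.6], [-30.5, -4.6, -4.0], [-3.7, 6.5, 54.8]]
disc centre x,z [ 2.64928147 10.61448246] 4.956826649336788
shift [19.7 14.6  0.2] turn -0.022 heading 0.438 pos [0.4751 0.1484 0.1692] t 6.15
```

>>> move_arm:
  series:
    - [[0,8,5,0,-0.01],[0,16,10,0,-0.022],[0,22,14,0,-0.022],[0,23,14.6,0,-0.022],[0,23,14.6,10,-0.022],[0,23,14.6,22,-0.022],[0,23,14.6,35,-0.022],[0,23,14.6,45,-0.022],[0,23,14.6,50,-0.022],[0,23,14.6,50,-0.022]]

```text
time_s: 6.98
eef_pos: [0.4781, 0.1757, 0.1175]
eef_rot: [-0.001, 0.527, 0.85, -0.001]
wrist_force: [-0.2, 0.4, -1.7]
opening: 0.132
grasp_force: 61.1
```

Run:
```python
from fit import *
from scipy.optimize import least_squares
o=ctrl.get_obs(); im,d=camera("wrist"); W=cloud(d,cal("wrist")); cv2.imwrite("pics/wrist4.png",im); w=o["eef_rot"]; R=Ro.from_quat([w[1],w[2],w[3],w[0]]).as_matrix()
c=rim(W); print("caddy in tool",(np.r_[c,.07]-o["eef_pos"])@R*1000, o["eef_pos"],o["wrist_force"])
L=(W.reshape(-1,3)-o["eef_pos"])@R*1000
r=L[(abs(L[:,1])<9)&(abs(L[:,0])<60)&(abs(L[:,0])>15)&(L[:,2]>-32)&(L[:,2]<20)]
s=least_squares(lambda p:np.hypot(r[:,0]-p[0],r[:,2]-p[1])-45,[0,14],loss="soft_l1",f_scale=.7); print("disc",s.x,np.abs(s.fun).mean(),np.nanpercentile(r[:,0],[.5,99.5]))
im,d=camera("scene"); cv2.imwrite("pics/s4.png",cv2.resize(im[190:320,130:300],(680,520)))
```

```text
rim 2153 [0.47561989 0.17061937] res 0.0013165238662633198 [ 90   0   0 140 146  58   0   0   0   0  29 146  89   0   0 131 155 166
 174 184 172 165 159 149]
caddy in tool [-3.48816606 -4.37857791 47.51827857] [0.47814166 0.17571312 0.11750811] [-0.15463792  0.36070745 -1.71359001]
disc [-3.54629605 14.87519211] 0.5716198043670041 [-35.52507748  41.48030997]
```

View pics/wrist4.png

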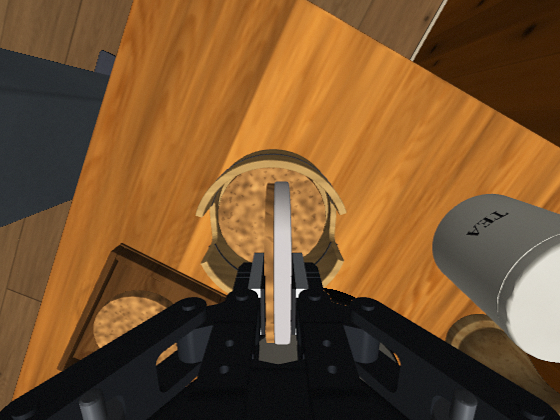

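>>> move_arm:
  series:
    - [[0,0,2,0,0],[0,0,2,5,0],[0,0,2,11,0],[0,0,2,17,0],[0,0,2,22,0],[0,0,2,25,0],[0,0,2,27,0],[0,0,2,28,0],[0,0,2,28,0],[0,0,2,28,0]]

```text
time_s: 7.92
eef_pos: [0.4813, 0.1769, 0.0914]
eef_rot: [0.0, 0.527, 0.85, 0.0]
wrist_force: [-1.0, 0.7, -1.6]
opening: 0.126
grasp_force: 61.1
```

Run:
```python
from h import *
o=ctrl.get_obs(); print(o["eef_pos"],o["wrist_force"],o["torque"])
```

```text
[0.48130575 0.17686034 0.09141179] [-1.02099443  0.67200272 -1.6336814 ] [ 0.00596261 -0.04028242 -0.0182518 ]
```

>>> move_arm:
  series:
    - [[0,0,0,1,0],[0,0,0,1.5,0],[0,0,0,2,0],[0,0,0,2.5,0],[0,0,0,3,0],[0,0,0,3.2,0],[0,0,0,3.2,0],[0,0,0,3.2,0],[0,0,0,3.2,0],[0,0,0,3.2,0]]

```text
time_s: 8.75
eef_pos: [0.4812, 0.1768, 0.0881]
eef_rot: [0.0, 0.527, 0.85, -0.0]
wrist_force: [-0.1, 0.1, -1.5]
opening: 0.13
grasp_force: 61.1
```

Still no contact; a little further down.

>>> move_arm:
  series:
    - [[0,0,0,0.3,0],[0,0,0,0.6,0],[0,0,0,0.9,0],[0,0,0,1.2,0],[0,0,0,1.5,0],[0,0,0,1.5,0],[0,0,0,1.5,0],[0,0,0,1.5,0],[0,0,0,1.5,0],[0,0,0,1.5,0]]

```text
time_s: 9.58
eef_pos: [0.4815, 0.1769, 0.0879]
eef_rot: [0.0, 0.527, 0.85, 0.0]
wrist_force: [-4.8, -0.5, 12.0]
opening: 0.132
grasp_force: 63.0
```

Contact comes at TCP z 0.088, so the disc bottom is at 28 mm, which confirms the thick mat. Back off slightly and release.

>>> move_arm:
  series:
    - [[0,0,0,-0.5,0],[0,0,0,-1,0],[0.2,0,0,-1,0],[0.25,0,0,-1,0],[0.3,0,0,-1,0],[0.35,0,0,-1,0],[0.4,0,0,-1,0],[0.5,0,0,-1,0],[0.5,0,0,-1,0],[0.5,0,0,-1,0]]

```text
time_s: 10.42
eef_pos: [0.4812, 0.1769, 0.0876]
eef_rot: [-0.0, 0.527, 0.85, -0.0]
wrist_force: [-0.3, -0.4, 0.6]
opening: 0.5
grasp_force: 0.0
```

Run:
```python
from fit import *
o=ctrl.get_obs(); im,d=camera("wrist"); W=cloud(d,cal("wrist")); rim(W); b,_=camera("scene")
cv2.imwrite("pics/w5.png",np.hstack([cv2.resize(im[150:400,150:420],(432,400)),cv2.resize(b[180:320,130:270],(400,400))[:,:360]]))
```

```text
rim 2857 [0.47482855 0.17052942] res 0.0013746495745847757 [120   0   0 101   0   2 175 135   1 170 138   0   0   0   0 178 211 221
 253 268 236 231 212 205]
```

View pics/w5.png

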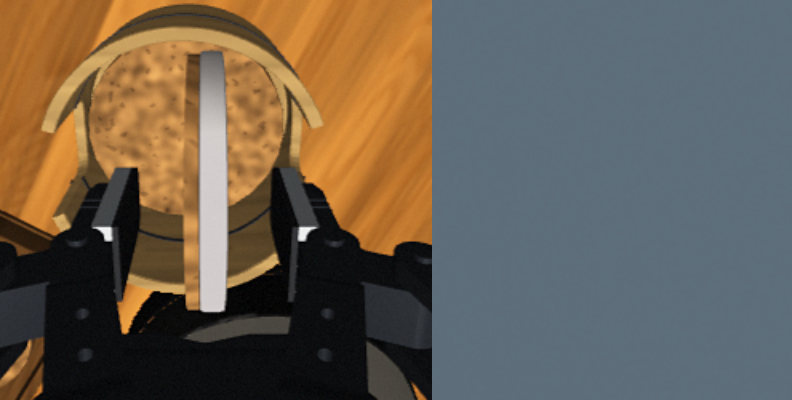

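Wrist view (left half): the disc stands free at (205,180) with cork to the left, fingers clear on both sides. (The scene camera is blocked by the arm.) Now open fully and tip it toward the cork side.

>>> move_arm:
  series:
    - [[1,0,0,0,0],[1,0,0,0,0],[1,0,0,0,0],[1,0,0,0,0],[1,0,-15,0,0],[1,0,-28,0,0],[1,0,-36,0,0],[1,0,-43,0,0],[1,0,-50,0,0],[1,0,-56,0,0]]

```text
time_s: 11.35
eef_pos: [0.4307, 0.1517, 0.0877]
eef_rot: [0.0, 0.527, 0.85, 0.0]
wrist_force: [-0.8, 0.4, 0.6]
opening: 1.003
grasp_force: 0.0
```

Run:
```python
from fit import *
im,d=camera("wrist"); W=cloud(d,cal("wrist")); rim(W); b,d2=camera("top")
cv2.imwrite("pics/w6.png",np.hstack([cv2.resize(im[100:400,130:430],(400,400)),cv2.resize(b[180:320,130:270],(400,400))]))
```

```text
rim 3116 [0.47341007 0.17001541] res 0.001465251705783821 [109   0   0 156 166 115   0  79 142   0   0 141 111   0   0 188 217 220
 225 256 301 244 231 215]
```

View pics/w6.png

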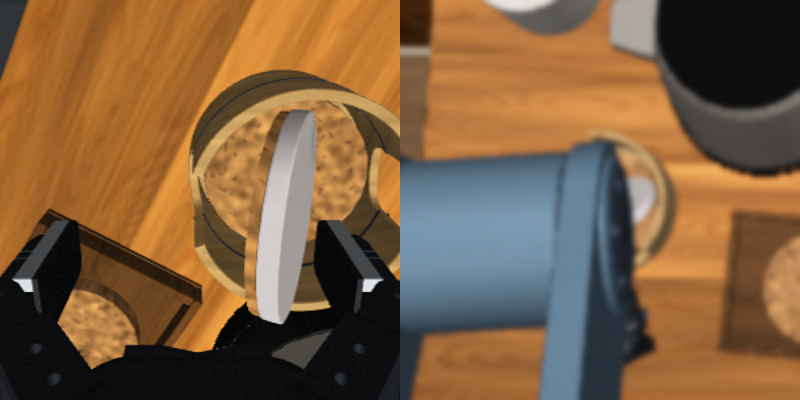

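The disc has tipped toward the cork side and now leans on the rim. I'll fit its plane for the exact pose.

```bash
cat >> fit.py <<'E'
def disc(W,im,c=(.4746,.1700),h=.46,look=True):
    "stone face of the disc in caddy frame: u (tip direction), v (tool x), z, mm"
    hsv=cv2.cvtColor(im,cv2.COLOR_BGR2HSV); P=W-np.array([c[0],c[1],0]); u=-np.array([np.cos(h),np.sin(h)]); v=np.array([-np.sin(h),np.cos(h)])
    U=np.dstack([P[...,:2]@u,P[...,:2]@v,P[...,2]])*1000
    m=(hsv[...,1]<60)&(hsv[...,2]>110)&(np.hypot(U[...,0],U[...,1])<75)&(U[...,2]>25)&(U[...,2]<130)
    n,lab,st,_=cv2.connectedComponentsWithStats(m.astype(np.uint8)); k=1+np.argmax(st[1:,4]); q=U[(lab==k)&m]
    best=None; rng=np.random.default_rng(0)
    for _ in range(200):
        a=q[rng.choice(len(q),3,replace=False)]; nn=np.cross(a[1]-a[0],a[2]-a[0]); 
        if np.linalg.norm(nn)<50: continue
        nn/=np.linalg.norm(nn); i=abs((q-a[0])@nn)<1
        if best is None or i.sum()>best.sum(): best=i
    f=q[best]; m0=f.mean(0); nn=np.linalg.svd(f-m0)[2][2]; nn*=np.sign(nn[2])
    print("face pts",len(f),"of",len(q),"normal",np.round(nn,3),"tilt deg",round(float(np.degrees(np.arccos(nn[2]))),1),"min",f.min(0).round(1),"max",f.max(0).round(1),"mid",((f.max(0)+f.min(0))/2).round(1))
E
python3 - <<'E'
from fit import *
im,d=camera("wrist"); W=cloud(d,cal("wrist")); disc(W,im)
o=ctrl.get_obs(); print(o["eef_pos"],o["wrist_force"])
E
```

```text
face pts 5681 of 7399 normal [-0.866  0.022  0.499] tilt deg 60.1 min [-13.3 -44.1  35. ] max [ 32.2  44.1 112.1] mid [ 9.4 -0.  73.6]
[0.43096445 0.15183157 0.08772776] [1.69844769 0.35823812 0.47687742]
```

Tilt is 60°, centred sideways, and it rests stably. Push the top further in the tip direction so that the bottom slides back.

>>> move_arm:
  series:
    - [[1,0,-5,2,0],[1,0,-10,4,0],[1,0,-14,5,0],[1,0,-18,6,0],[1,0,-22,7,0],[1,0,-26,8,0],[1,0,-29,9,0],[1,0,-32,10,0],[1,0,-35,11,0],[1,0,-35,11,0]]

```text
time_s: 12.33
eef_pos: [0.3989, 0.1362, 0.0763]
eef_rot: [-0.0, 0.527, 0.85, -0.0]
wrist_force: [0.4, -1.2, 0.2]
opening: 1.005
grasp_force: 0.2
```

Run:
```python
from fit import *
im,d=camera("wrist"); W=cloud(d,cal("wrist")); rim(W); disc(W,im); cv2.imwrite("pics/w7.png",im)
```

```text
rim 2933 [0.47373437 0.16985873] res 0.0014476656333950952 [ 38   0   0   0   0   0   0   0   0   4 149 249 159   0   0 258 274 271
 289 291 304 310 208 129]
face pts 12057 of 13224 normal [-0.337  0.011  0.942] tilt deg 19.7 min [-29.4 -40.7  63.9] max [55.1 44.3 95.4] mid [12.8  1.8 79.7]
```

The disc now lies tilted by 20° across the rim (face u −29..55, z 64..95), held by the right finger's tip. I'll narrow the fingers so the left one stands outside the top edge and the right one stays above the face, then slide it back in.

>>> move_arm:
  series:
    - [[0.88,0,3,-1,0],[0.76,0,8,-3,0],[0.64,0,13,-5,0],[0.52,0,18,-7,0],[0.4,0,23,-9,0],[0.3,0,27,-10,0],[0.28,0,30,-10,0],[0.28,0,30,-10,0],[0.28,0,30,-10,0],[0.28,0,30,-10,0]]

```text
time_s: 13.22
eef_pos: [0.4262, 0.1497, 0.0864]
eef_rot: [-0.0, 0.527, 0.85, -0.0]
wrist_force: [-0.3, -0.2, 0.4]
opening: 0.275
grasp_force: 0.1
```

Run:
```python
from fit import *
im,d=camera("wrist"); W=cloud(d,cal("wrist")); rim(W); disc(W,im); cv2.imwrite("pics/w8.png",im)
```

```text
rim 2217 [0.47380746 0.16999501] res 0.0012989877348132675 [  0   0   0   0   0   0   0   0   0   0 113 207 127   0   0 207 227 227
 235 245 250 252 121   6]
face pts 12384 of 13437 normal [-0.207  0.006  0.978] tilt deg 12.0 min [-29.5 -37.5  70.5] max [58.  44.3 90.3] mid [14.3  3.4 80.4]
```

View pics/w8.png

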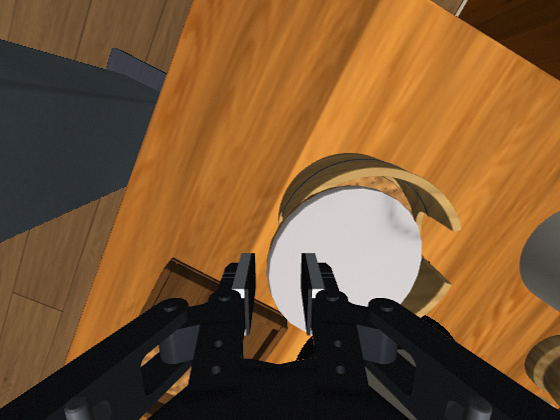

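The disc (centre pixel (345,265)) lies nearly flat on the rim, displaced to the left; the left finger is outside its edge, the right one above the face. Slide it 22 mm in tool +y.

>>> move_arm:
  series:
    - [[0.28,0,3,0,0],[0.28,0,6,0,0],[0.28,0,9,0,0],[0.28,0,12,0,0],[0.28,0,15,0,0],[0.28,0,17,0,0],[0.28,0,19,0,0],[0.28,0,20,0,0],[0.28,0,21,0,0],[0.28,0,21,0,0]]

```text
time_s: 14.1
eef_pos: [0.4452, 0.1591, 0.0864]
eef_rot: [-0.0, 0.527, 0.85, -0.0]
wrist_force: [0.3, -0.3, 0.8]
opening: 0.283
grasp_force: 0.3
```

Run:
```python
from fit import *
im,d=camera("wrist"); W=cloud(d,cal("wrist")); rim(W); disc(W,im); cv2.imwrite("pics/w9.png",im)
```

```text
rim 2707 [0.47477399 0.16980708] res 0.001962902195774948 [102   0   0  49  11   0   0   0   0   0   0 122 128   0   0 183 221 228
 234 241 413 317 244 214]
face pts 7935 of 9245 normal [-0.721  0.069  0.689] tilt deg 46.4 min [-25.7 -39.2  36.1] max [ 36.   43.5 101.3] mid [ 5.1  2.1 68.7]
```

It fell back to a 46° tilt, with the bottom now further back (u≈−26) and the disc caged between the fingers. Pressing down with the right finger while the left one (in the notch) blocks the top will flatten it.

>>> move_arm:
  series:
    - [[0.28,-1,0,1,0],[0.28,-2,0,3,0],[0.28,-3,0,5,0],[0.28,-3,0,7,0],[0.28,-3,0,9,0],[0.28,-3,0,11,0],[0.28,-3,0,13,0],[0.28,-3,0,15,0],[0.28,-3,0,17,0],[0.28,-3,0,17,0]]

```text
time_s: 14.98
eef_pos: [0.4468, 0.1561, 0.0701]
eef_rot: [0.0, 0.527, 0.85, -0.0]
wrist_force: [-5.0, -1.0, 10.0]
opening: 0.283
grasp_force: 21.9
```

Run:
```python
from fit import *
im,d=camera("wrist"); W=cloud(d,cal("wrist")); rim(W); disc(W,im); cv2.imwrite("pics/w10.png",im)
o=ctrl.get_obs(); print(o["eef_pos"],o["wrist_force"])
```

```text
rim 4435 [0.47588322 0.17035038] res 0.0027558772382830225 [214  40  24 130 215 248 171   0   0   0   0 124 143   0   0 218 271 273
 292 301 308 556 528 379]
face pts 11155 of 12290 normal [-0.497  0.014  0.868] tilt deg 29.8 min [-38.  -42.1  37. ] max [39.7 42.9 82.8] mid [ 0.9  0.4 59.9]
[0.44681579 0.15611389 0.0701514 ] [-5.10085832 -2.09258696  9.23807051]
```

Tilt 30° and centred (u −38..40). Continue down.

>>> move_arm:
  series:
    - [[0.28,0,0,2,0],[0.28,0,0,4,0],[0.28,0,0,6,0],[0.28,0,0,8,0],[0.28,0,0,10,0],[0.28,0,0,12,0],[0.28,0,0,13,0],[0.28,0,0,14,0],[0.28,0,0,15,0],[0.28,0,0,15,0]]

```text
time_s: 15.87
eef_pos: [0.4465, 0.1563, 0.0544]
eef_rot: [-0.0, 0.527, 0.85, -0.0]
wrist_force: [0.2, -0.6, 0.0]
opening: 0.283
grasp_force: 0.0
```

Run:
```python
from fit import *
im,d=camera("wrist"); W=cloud(d,cal("wrist")); rim(W); disc(W,im); cv2.imwrite("pics/w11.png",im)
o=ctrl.get_obs(); print(o["eef_pos"],o["wrist_force"])
```

```text
rim 4467 [0.47474518 0.17055538] res 0.0014624280231829096 [229 126  21 133 258 250  54   0   3   0  53  41 178   0   0 294 334 340
 355 376 379 372 354 317]
face pts 12604 of 14052 normal [-0.002  0.002  1.   ] tilt deg 0.2 min [-45.5 -42.3  38.6] max [43.  42.1 41.2] mid [-1.2 -0.1 39.9]
[0.44662412 0.15637355 0.05449641] [ 0.64764957 -0.05313507 -0.28244736]
```

The disc is flat at z = 40 mm. Retreat straight up, then check.

>>> move_arm:
  series:
    - [[0.28,0,0,-5,0],[0.28,0,0,-15,0],[0.28,0,0,-30,0],[0.28,0,0,-50,0],[0.28,0,0,-75,0],[0.28,0,0,-100,0],[0.28,0,0,-125,0],[0.28,0,-20,-140,0],[0.28,0,-50,-150,0],[0.28,0,-80,-150,0]]

```text
time_s: 16.75
eef_pos: [0.376, 0.1206, 0.208]
eef_rot: [0.002, 0.526, 0.85, 0.001]
wrist_force: [0.2, -0.4, 0.6]
opening: 0.281
grasp_force: 0.0
```

Run:
```python
from fit import *
im,d=camera("wrist"); W=cloud(d,cal("wrist")); rim(W); disc(W,im)
b,d2=camera("top"); W2=cloud(d2,cal("top")); rim(W2)
for t in ["coaster_a","mug","sugar","canister_2"]:
    for r in outline_of(t,"top")[:3]:
        p=W2[r["region"]]; print(t,round(r["conf"],2),np.round(np.nanmedian(p,axis=0),3))
cv2.imwrite("pics/w12.png",np.hstack([im[:300,130:530],cv2.resize(b[130:320,150:420],(400,300))]))
```

```text
rim 341 [0.4676324  0.16883441] res 0.0009993832644515429 [18  0  0 24 24 21 12 13 11 13  4  2  1  0  0  6 16 14 17 18 34 31 31 31]
face pts 4440 of 5270 normal [-0.01  -0.003  1.   ] tilt deg 0.6 min [-38.5 -43.7  35.2] max [50.7 44.7 38.2] mid [ 6.1  0.5 36.7]
rim 222 [0.47636391 0.17011426] res 0.0013787616752050666 [ 4  0  0 15 14 13 14 12 13 13 13 13  9  0  0 11 14 14 14 15 15  4  0  2]
coaster_a 0.74 [0.477 0.17  0.04 ]
coaster_a 0.69 [ 0.461 -0.197  0.088]
coaster_a 0.61 [ 0.517 -0.197  0.088]
mug 0.71 [ 0.681 -0.246  0.05 ]
sugar 0.68 [ 0.701 -0.137  0.093]
canister_2 0.84 [0.651 0.22  0.103]
```

View pics/w12.png

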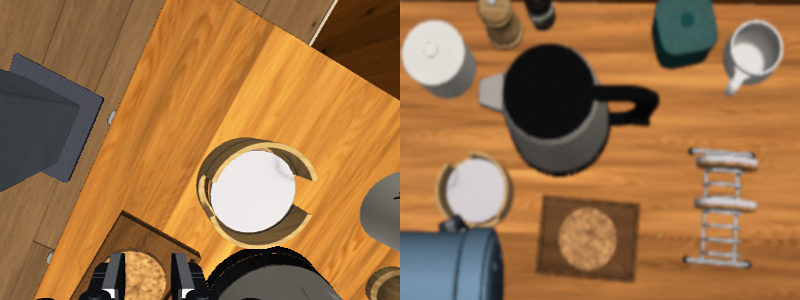

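The coaster lies flat with its stone face up in the caddy (left half (255,190), right half (476,190)). Two coasters are still in the rack at (727,160) and (727,205), and everything else is unmoved.

```bash
python3 -c "
from h import *
print(order.hand_in())"
```

```text
the job is handed in; nothing more can be done
None
```

I laid one coaster flat, cork side down, on the thick mat; its top is at about 40 mm, level with the line. The other two are still standing in the rack, the caddy and the other things are where they were, and the job is handed in.

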